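# Lock a nail-file battery pack into its charging dock

## Robot

A 6-joint arm with a two-finger parallel gripper is mounted at the origin on a cart in front of the work surface, level with it; the furniture and walls round the work are solid. World frame = base frame: x ahead of the robot, y to its left, z up, the work surface at z = 0. Lengths are in m, angles in rad, forces in N, time in s.
With the tool pointing down it reaches from about 0.2 to 0.875 m from the base axis. Payload 3.4 kg.
Tool frame: the origin (TCP) lies midway between the tips of the shut fingers; the grasp point (between the pads) lies 19 mm behind it; x points along the fingers, y is the direction in which the jaws open and shut, and the axes are right-handed (so a half turn about x gives the same grasp; the last joint's range is limited). The gripper opens to 94 mm and grips with 3 to 60 N. Pads are 16 mm wide; open, the fingers measure 119 mm over their backs; the gripper's body (75 mm by 177 mm) begins 78 mm behind the grasp point.
Start: joints at [-1.238, 0.276, 1.505, -0, 1.361, -0.121], TCP at [0.252, -0.517, 0.205] pointing down, gripper open.
Joint ranges: [-2.89, 2.89], [-0.75, 2.08], [0.22, 2.7], [-1.18, 4.32], [0.11, 2.71], [-2.7, 2.7]. Speed limits (rad/s): [2.57, 2.57, 3.14, 3.14, 3.14, 3.14].

## Interface

Orientations are given as a unit quaternion [x, y, z, w].
In Python, from station import manip gives the robot as it stands.
- The arm moves only by the tool play_rows, never from a script. Its arguments are lists of equal length, an entry for each row: "travel": the shift along the tool's x, y, z in cm, a list of three; "dr": the turn, a rotation vector about the tool's x, y, z in degrees, a list of three; "claw": the opening, from 0 (shut) to 1 (fully open). A call has 1 to 5 rows; each row is the pose to reach, as a shift and turn from the pose commanded when the call began, along the tool's axes at that moment; what a row does not reach only later rows make up. A row lasts 1/8 s, in which the tool goes at most 62.5 mm and 10.7 degrees, less where a joint would pass 70% of its speed; a pose out of reach is approached as far as the arm can. A call with a gripper value outside its range is refused whole. The fingers move at their own pace and stop on an object; the grip force is fixed at half the most. Time passes only in rows, so rows that repeat a pose let the fingers close. It gives the time, the measured TCP pose, the force and the opening at its end, in the units of the state.
- manip.get_state(): the state, without advancing time (a new reading comes with each control period).
- manip.snapshot(name): name is "scene" or "top"; returns a dict with "frame" (384x512x3 uint8, red, green, blue), "fx", "fy", "cx", "cy" (pixels), "world_from_camera" (4x4, takes a point from camera to world coordinates). Camera axes: x right, y down, z forward; pixel columns grow to the right and rows downward; lengths in m; the calibration is good to about 2 mm. A picture is of the moment at which its call begins. There is no depth.
- manip.close_job(): hands the job in, once; it reports no verdict.
Trained networks look in a picture, given as the dict that the camera call returned (one of the last four; its "shot" number tells which), for a name from the list of things; names that differ only in an ending like _2 or _b are one class to them, and where a whole thing is asked for, a point or a joint stands for the part that bears it (a point fixed in the world has none). Each returns a list of dicts, best first, with "score" (0 to 1); they miss things now and then, are a little off and sometimes report something else, mostly with a low value. They report only what shows in the picture. A call takes as long as a camera call. They do not tell look-alikes from the thing itself.
- manip.recognise(picture, name): "point" ([x, y, z] in m, in world coordinates, good to about 4 mm: the middle of the surface that is visible of it).
The state is a dict: "time_s": time; "joint_pos": joint angles; "qd": joint speeds; "effort": joint torques, N m; "eef_pos": TCP position; "tcp_rot": TCP orientation; "ft_force": force on the tool from outside, world axes, zero at the start; "torque": the same for the moment, N m; "grip_width": finger opening in m.
Only numpy, scipy, OpenCV 4.12 (cv2) and the standard library are available. Lean on these libraries where they do the work, as an engineer would, in place of code of your own. Each camera call takes 0.05 s, during which the arm holds its last target.

## Task

Put the grey battery pack of the cordless nail file into the pocket of the white charging dock, the way round that lets it go fully home, then swing the steel locking lever right over it until it lies flat and shut, and let go. If the pack stops short, it is the wrong way round: lift it out, turn it end for end and try again. Leave the jar, the buffer block and the clip beside the work where they are.

Things in the scene. Friction and masses are not known exactly. Their poses are not given: they have to be found in the camera images.
- pack: Grey battery pack, a block 50 (x) x 30 (y) x 50 mm tall, 65 to 130 g, standing loose on the table; origin at the centre of its underside. Grip it across its 30 mm width (its y), upper half, so the fingers clear the dock's rim. Fully home, its origin is at point pocket and 30 mm of it stand above the rim. It enters with its x along or against the dock's x; only one way goes home.
- pack_channel (a point): On the pack's underside, 14 mm along its +x from its origin: middle of a channel 13 mm wide (x) and 10 mm deep that runs across the whole underside along y. The rest of the underside is flat. The pack goes home only with this channel over the locked pin; the other way round it stops on that pin, 5 to 8 mm too high, perhaps a little tilted.
- dock: White charging dock, fixed: a block 104 mm long (x = -44 to +60 mm), 54 mm wide (y), 28 mm high; origin on the table under the pocket's centre. At its +x end two hinge cheeks (x = 36 to 54 mm, 34 mm wide over both, up to 74 mm above the table) carry the lever.
- pocket (a point): Centre of the floor of the dock's pocket, 8 mm above the table; axes as the dock's (x toward the hinge, z up). The pocket opens upward, 53 mm (x) by 33 mm (y), 20 mm deep from the rim; over its top 5 mm the sides flare evenly to a mouth of 59 x 39 mm.
- pin_a (a point): Top of one of two grey coding pins on the pocket floor, at dock x = +14 mm: 9 mm across, 8 mm high. One pin is locked (rigid), the other stands on a soft spring (under 0.6 N) and sinks into the floor. They look alike; which one is locked changes from start to start and shows only when pressed. This point does not move with the pin.
- pin_b (a point): Top of the other coding pin, at dock x = -14 mm; the same size, and locked if the first one is free. This point does not move with the pin.
- lever_hinge (a point): A point on the lever's hinge axis, 45 mm along the dock's x from the pocket's centre and 63.5 mm above the table. The axis runs along the dock's y.
- lever_grip (a point): Centre of the grey round cross grip at the lever's free end: a cylinder 14 mm across and 24 mm long along the dock's y, 90 mm from the hinge axis. Its two ends (24 mm apart) can be pinched from above through the whole swing, or it can be pushed. The steel lever behind it is 14 mm wide, 8 mm thick. Opening fingers may lift the lever a little.
- lever (a joint): Lever angle a (rad): 0 = shut, level along the dock's -x over the pack, 1.5 mm above one that is fully home; pi/2 = upright; starts at 2.25 to 2.5, leaning away over the +x end; stop at 2.6. The grip is at hinge + 90 mm x (-cos a along dock x, sin a up). Friction hinge (0.12 N m), stays where left. It cannot shut on a pack that stands too high.
- pigment_2: Bystander: low round jar with black lid, 32 mm across, 23 mm high, origin under its centre. Leave it alone.
- buffer_block: Bystander: pale buffer block 26 x 93 x 25 mm, origin under its centre, long along its y. Leave it alone.
- soak_clip_1: Bystander: pink soak-off clip 16 x 54 x 17 mm, origin under its centre, long along its y. Leave it alone.
Not all that is in view belongs to the job. Of the things like the pack, leave any that is red; of the rest the smaller one is meant.

How it is judged:
On the way:
1. the pack is fully home in the dock's pocket while the lever is still open (horizontal distance between pack and pocket below 0.004 m and z of pack in the frame of pocket between -0.0025 and 0.0025 m and angle between pack's own z axis and vertical below 0.08 rad and angle between the x axis of pack and the x axis of dock, either way round below 0.12 rad and value of joint lever above 1 rad), for 0.2 s.
At the end, for the whole second after the job is handed in: The pack stands at rest fully home in the pocket (origin within 4 mm sideways and 2.5 mm in height of the pocket floor's centre, upright within 0.08 rad, its length along the dock's within 0.12 rad either way round) and the lever is shut (under 0.06 rad) (horizontal distance between pack and pocket below 0.004 m and z of pack in the frame of pocket between -0.0025 and 0.0025 m and angle between pack's own z axis and vertical below 0.08 rad and angle between the x axis of pack and the x axis of dock, either way round below 0.12 rad and value of joint lever below 0.06 rad and linear speed of pack below 0.02 m/s); the robot touches nothing.
It fails at once if the low black-lidded jar is pushed more than 30 mm away (distance of pigment_2 from where it was at the start of the episode above 0.03 m).
It fails at once if the buffer block is pushed more than 30 mm away (distance of buffer_block from where it was at the start of the episode above 0.03 m).
It fails at once if the soak-off clip is pushed more than 30 mm away (distance of soak_clip_1 from where it was at the start of the episode above 0.03 m).
It also fails if it takes over 72 s, if anything falls off the work surface, if the arm or the gripper's body presses on something with over 40 N, if the wrist force passes 120 N, or if a joint passes its speed limit or range.

## Working session

There is one attempt and no reset: what is moved stays moved. The work goes in short steps, Python scripts to look and compute and a tool call to move; the robot and the scene stay as the last step left them, time stands still between calls to the robot, and variables do not carry over. Pictures are saved under pics/ and viewed, and the job is handed in when it is done.

Besides the shell and the picture viewer there is one more tool, called after ">>>" as name(argument=value, ...), one argument or row to a line, values as JSON. play_rows: Moves the arm, as the interface text tells. Its arguments: {"type":"object","properties":{"travel":{"type":"array","items":{"type":"array","items":{"type":"number"}}},"dr":{"type":"array","items":{"type":"array","items":{"type":"number"}}},"claw":{"type":"array","items":{"type":"number"}}},"required":["travel","dr","claw"]}

```bash
ls; mkdir -p pics; cat > h.py <<'E'
from station import manip
import numpy as np, cv2
from scipy.spatial.transform import Rotation as R
def snap(n,f):
    s=manip.snapshot(n); im=cv2.cvtColor(s["frame"],cv2.COLOR_RGB2BGR); cv2.imwrite("pics/%s.png"%f,im); return s
def proj(s,p):
    T=np.linalg.inv(s["world_from_camera"]); c=T[:3,:3]@np.array(p)+T[:3,3]
    return np.array([s["fx"]*c[0]/c[2]+s["cx"], s["fy"]*c[1]/c[2]+s["cy"]])
def unproj(s,u,v,z):
    W=np.array(s["world_from_camera"]); d=W[:3,:3]@np.array([(u-s["cx"])/s["fx"],(v-s["cy"])/s["fy"],1]); o=W[:3,3]
    return o+d*(z-o[2])/d[2]
E
python3 - <<'E'
from h import *
for n in ["scene","top"]:
    s=snap(n,n+"0")
    print(n,s["fx"],s["world_from_camera"][:3,3] if hasattr(s["world_from_camera"],'shape') else s["world_from_camera"])
    for k in ["pack","dock","lever_grip","lever","pigment_2","buffer_block","soak_clip_1","pin_a","pack_channel"]:
        try:
            for d in manip.recognise(s,k): print(k,np.round(d["point"],3),round(d["score"],2),np.round(proj(s,d["point"])))
        except Exception as e: print(k,e)
print(manip.get_state())
E
```

```text
pics
scene 497.4018500496986 [-0.29155554  0.54764522  0.53567869]
pack [0.334 0.193 0.054] 0.86 [214. 269.]
pack [0.455 0.194 0.037] 0.77 [181. 247.]
pack [0.55  0.223 0.039] 0.64 [146. 231.]
dock [ 0.54  -0.125  0.03 ] 0.81 [284. 193.]
lever_grip [ 0.591 -0.142  0.092] 0.58 [277. 161.]
lever [ 0.587 -0.144  0.097] 0.77 [279. 159.]
pigment_2 [0.636 0.03  0.02 ] 0.52 [207. 199.]
buffer_block [0.364 0.05  0.023] 0.58 [270. 251.]
soak_clip_1 [0.456 0.194 0.034] 0.27 [181. 249.]
pin_a [ 0.544 -0.125  0.027] 0.64 [283. 193.]
pack_channel [0.339 0.191 0.048] 0.86 [213. 270.]
pack_channel [0.453 0.192 0.035] 0.63 [182. 248.]
pack_channel [0.552 0.222 0.029] 0.62 [146. 235.]
top 370.90350339766866 [ 0.44641683 -0.07390362  0.93405294]
pack [0.36  0.172 0.071] 0.87 [157. 255.]
pack [0.561 0.204 0.05 ] 0.62 [151. 170.]
pack [0.471 0.179 0.049] 0.55 [159. 208.]
dock [ 0.538 -0.126  0.029] 0.9 [286. 184.]
lever_grip [ 0.594 -0.142  0.101] 0.72 [296. 157.]
lever_grip [0.467 0.179 0.05 ] 0.71 [159. 210.]
lever [ 0.592 -0.14   0.104] 0.6 [295. 157.]
pigment_2 [0.645 0.028 0.027] 0.42 [225. 140.]
p
[... 356 characters left out ...]
l [ 0.536 -0.124  0.03 ] 0.56 [286. 184.]
{'time_s': 1.0, 'joint_pos': array([-1.23800268e+00,  2.75889217e-01,  1.50491464e+00,  2.79935683e-06,
        1.36072590e+00, -1.21015706e-01]), 'qd': array([ 0.00057868, -0.00232045,  0.00019434, -0.00201682, -0.00086686,
        0.00069875]), 'effort': array([-2.63648726e-03, -4.04484129e+01, -2.37503725e+01,  6.98418031e-02,
        2.47443316e-02, -8.13148162e-07]), 'eef_pos': array([ 0.25206919, -0.51682237,  0.20549332]), 'tcp_rot': array([ 0.68898515,  0.15905038, -0.68897853,  0.1590944 ]), 'ft_force': array([-0.74827556, -1.04544278, -0.00576448]), 'torque': array([-0.00024962, -0.02363454,  0.02355067]), 'grip_width': 0.09392574538662253}
```

View pics/scene0.png

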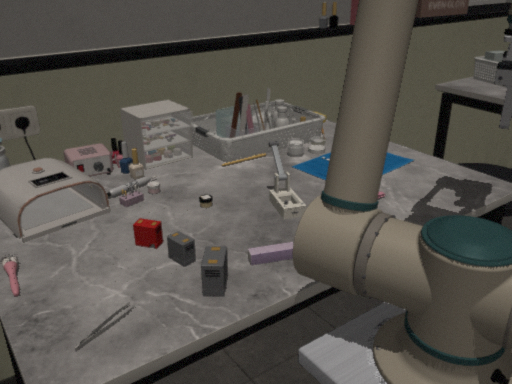

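View pics/top0.png

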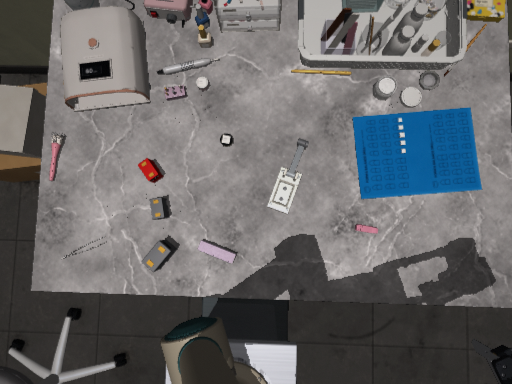

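```bash
python3 - <<'E'
import cv2
a=cv2.imread("pics/top0.png"); b=cv2.imread("pics/scene0.png")
cv2.imwrite("pics/z1.png",cv2.resize(a[110:290,110:350],None,fx=3.3,fy=3.3,interpolation=cv2.INTER_CUBIC))
cv2.imwrite("pics/z2.png",cv2.resize(b[140:310,110:350],None,fx=3.3,fy=3.3,interpolation=cv2.INTER_CUBIC))
E
```

```text
(no output)
```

View pics/z1.png

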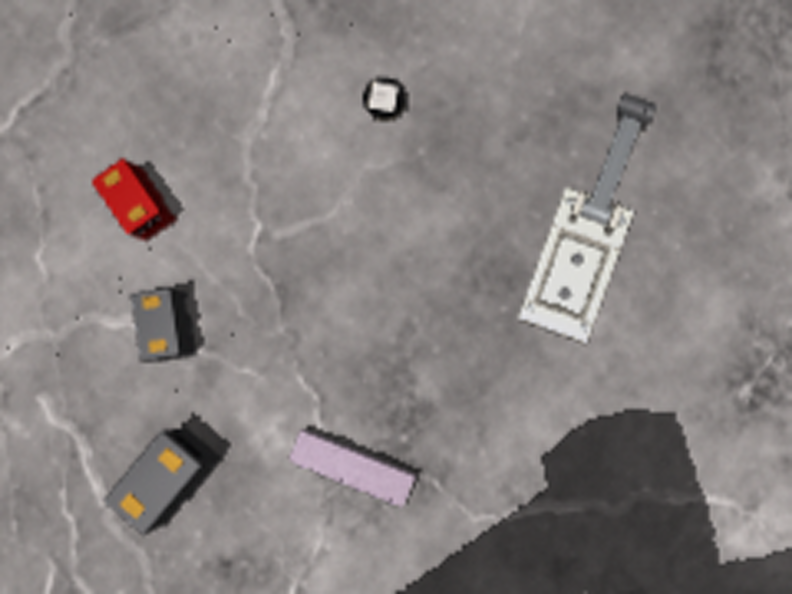

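View pics/z2.png

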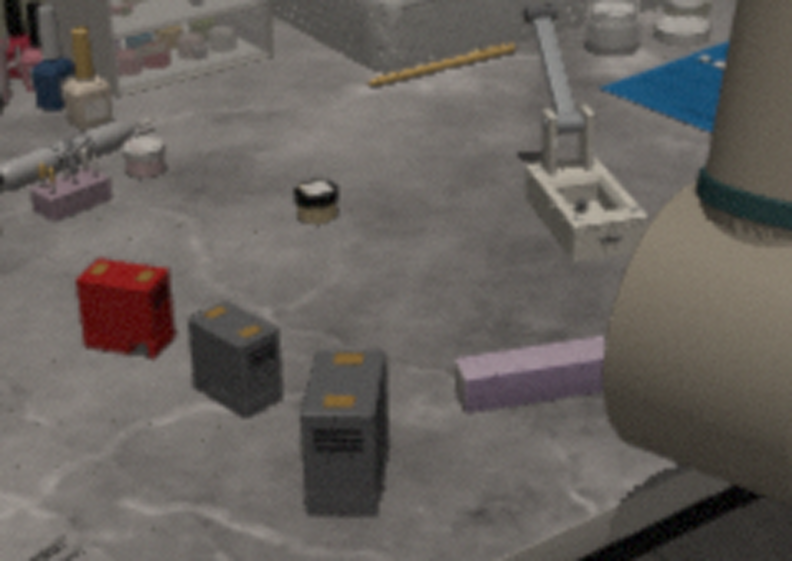

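Scene: the meant pack is the small grey one at top px (159,209). The red one at (150,169) and the larger grey one at (158,254) are decoys. The dock is at (285,185), with its lever leaning up and right to (301,142). Next I'll measure finely.

```bash
python3 - <<'E'
import cv2
a=cv2.imread("pics/top0.png"); b=cv2.imread("pics/scene0.png")
cv2.imwrite("pics/c1.png",cv2.resize(a[165:220,255:320],None,fx=10,fy=10,interpolation=cv2.INTER_CUBIC))
cv2.imwrite("pics/c2.png",cv2.resize(a[190:230,140:180],None,fx=14,fy=14,interpolation=cv2.INTER_CUBIC))
cv2.imwrite("pics/c3.png",cv2.resize(b[225:270,160:205],None,fx=13,fy=13,interpolation=cv2.INTER_CUBIC))
E
```

```text
(no output)
```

View pics/c1.png

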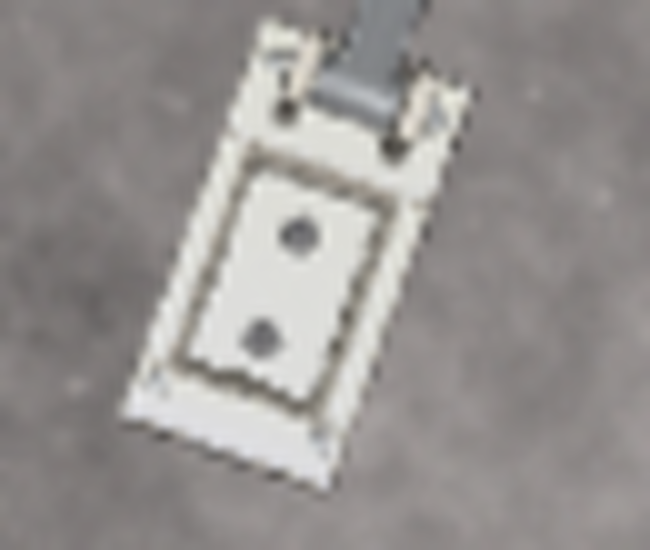

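View pics/c2.png

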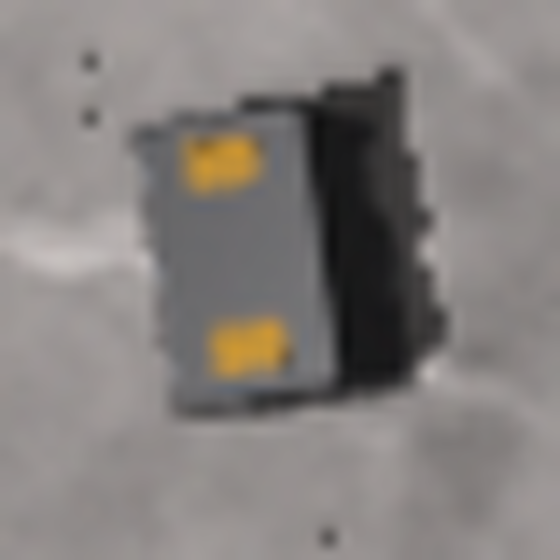

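View pics/c3.png

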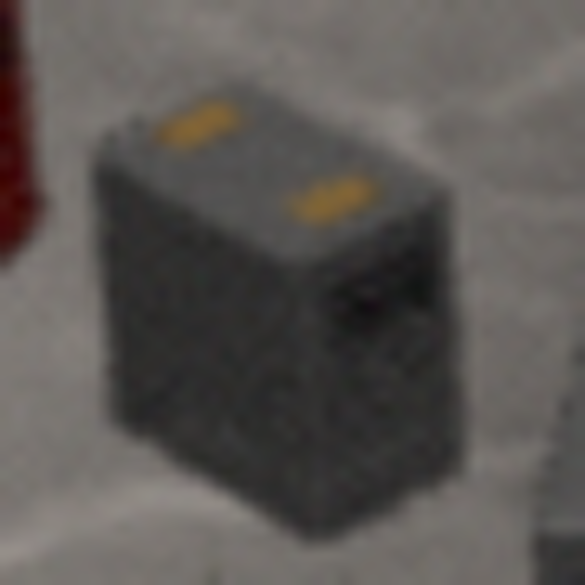

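```bash
python3 - <<'E'
import cv2, numpy as np
b=cv2.imread("pics/scene0.png")
c=b[205:300,125:235].astype(float)
c=np.clip((c/130)**0.6*255,0,255).astype(np.uint8)
cv2.imwrite("pics/c4.png",cv2.resize(c,None,fx=7,fy=6,interpolation=cv2.INTER_CUBIC))
E
cat > fit.py <<'E'
from h import *
from scipy.optimize import least_squares
def fit(s,obj,px,x0):
    obj=np.array(obj,float);px=np.array(px,float)
    def w(q): 
        c,sn=np.cos(q[2]),np.sin(q[2]); return np.c_[q[0]+c*obj[:,0]-sn*obj[:,1],q[1]+sn*obj[:,0]+c*obj[:,1],obj[:,2]]
    f=lambda q:np.ravel([proj(s,p) for p in w(q)]-px)
    r=least_squares(f,x0); return r.x,np.round(r.fun.reshape(-1,2),1)
E
python3 - <<'E'
from fit import *
s=snap("top","t1")
# dock: base of picture crop (255,165)/10, pixel-centre offset
P=lambda u,v,o,k:[o[0]+(u+.5)/k-.5,o[1]+(v+.5)/k-.5]
d=lambda u,v:P(u,v,(255,165),10)
Z=.028
obj=[[14,0,16],[-14,0,16],[29.5,19.5,28],[29.5,-19.5,28],[-29.5,19.5,28],[-29.5,-19.5,28]]
px=[d(300,235),d(262,338),d(250,150),d(397,205),d(170,365),d(317,415)]
print(fit(s,np.array(obj)/1000,px,[.53,-.125,-.3]))
obj=[[-44,27,28],[-44,-27,28],[60,27,28],[60,-27,28]]
px=[d(122,410),d(328,490),d(265,20),d(470,95)]
print(fit(s,np.array(obj)/1000,px,[.53,-.125,-.3]))
p=lambda u,v:P(u,v,(140,190),14)
obj=[[25,15,50],[25,-15,50],[-25,15,50],[-25,-15,50]]
px=[p(135,130),p(308,108),p(180,412),p(342,385)]
print(fit(s,np.array(obj)/1000,px,[.47,.18,0.1]))
print(manip.get_state()["time_s"])
E
```

```text
(array([ 0.515839  , -0.11779552, -0.33261647]), array([[ 0.1, -0.1],
       [-0.1,  0.2],
       [ 0. , -0.7],
       [ 0.3, -0.7],
       [-0.3,  0.3],
       [-0. ,  0.9]]))
(array([ 0.51579097, -0.11820601, -0.32904584]), array([[-0.3,  0.4],
       [-0. ,  0.1],
       [ 0. , -0.3],
       [ 0.3, -0.3]]))
(array([0.47031394, 0.18486537, 0.18578024]), array([[ 0.1, -0.1],
       [-0.1, -0.5],
       [-0.4,  0.3],
       [ 0.4,  0.3]]))
1.05
```

View pics/c4.png

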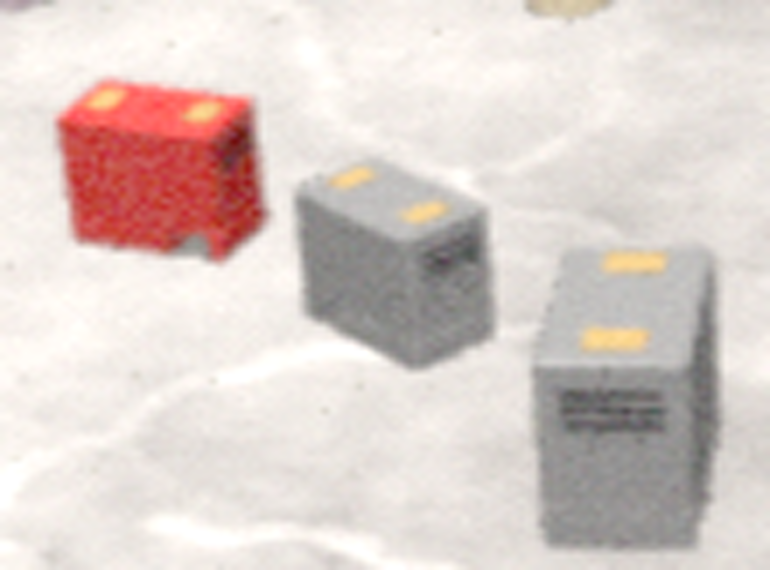

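```bash
cat > go.py <<'E'
from h import *
import sys
def target_rot(yaw): # tool x down, tool y at world yaw
    y=np.array([np.cos(yaw),np.sin(yaw),0]); x=np.array([0,0,-1.]); return R.from_matrix(np.c_[x,y,np.cross(x,y)])
def rel(pos,yaw,st=None,p0=None,r0=None):
    st=st or manip.get_state()
    r=R.from_quat(st["tcp_rot"]) if r0 is None else r0; p=np.array(st["eef_pos"]) if p0 is None else p0
    t=r.inv().apply(np.array(pos)-p)*100
    dr=(r.inv()*target_rot(yaw)).as_rotvec(degrees=True)
    return np.round(t,2),np.round(dr,2)
def show():
    st=manip.get_state(); m=R.from_quat(st["tcp_rot"]).as_matrix()
    print("t",st["time_s"],"p",np.round(st["eef_pos"],4),"yawy",round(np.arctan2(m[1,1],m[0,1]),4),"down",np.round(m[:,0],3),"F",np.round(st["ft_force"],2),"M",np.round(st["torque"],2),"w",round(st["grip_width"],4),"q",np.round(st["joint_pos"],2))
DOCK=np.array([.5158,-.118]); DY=-.331
E
python3 - <<'E'
from go import *
show()
for y in [0.186+np.pi/2,0.186-np.pi/2]:
    print(rel([.4703,.1849,.15],y))
E
```

```text
t 1.05 p [ 0.2521 -0.5168  0.2055] yawy -1.117 down [-0. -0. -1.] F [-0.39  0.66  0.16] M [-0.   -0.01 -0.  ] w 0.0941 q [-1.24  0.28  1.5  -0.    1.36 -0.12]
(array([  5.54, -53.5 , -50.38]), array([-164.65,    0.  ,    0.  ]))
(array([  5.54, -53.5 , -50.38]), array([15.35,  0.  , -0.  ]))
```

>>> play_rows(
  travel=[
    [5.5, -53.5, -50.4],
    [5.5, -53.5, -50.4],
    [5.5, -53.5, -50.4],
    [5.5, -53.5, -50.4],
    [5.5, -53.5, -50.4],
  ],
  dr=[
    [15.35, 0, 0],
    [15.35, 0, 0],
    [15.35, 0, 0],
    [15.35, 0, 0],
    [15.35, 0, 0],
  ],
  claw=[0.75, 0.75, 0.75, 0.75, 0.75],
)

```text
time_s: 1.68
eef_pos: [0.3451, -0.2175, 0.1823]
tcp_rot: [0.704, 0.065, -0.704, 0.066]
ft_force: [1.3, 0.1, 0.5]
grip_width: 0.0705
```

```bash
python3 -c "
from go import *
show(); print(rel([.4703,.1849,.12],.186-np.pi/2))"
```

```text
t 1.675 p [ 0.3451 -0.2175  0.1823] yawy -1.3857 down [ 0.001 -0.001 -1.   ] F [1.28 0.12 0.46] M [ 0.05 -0.    0.01] w 0.0705 q [-0.73  0.04  1.86  0.    1.24  0.65]
(array([  6.22, -37.26, -19.7 ]), array([-0.05, -0.06, -0.04]))
```

>>> play_rows(
  travel=[
    [6.2, -37.3, -19.7],
    [6.2, -37.3, -19.7],
    [6.2, -37.3, -19.7],
    [6.2, -37.3, -19.7],
    [6.2, -37.3, -19.7],
  ],
  dr=[
    [0, 0, 0],
    [0, 0, 0],
    [0, 0, 0],
    [0, 0, 0],
    [0, 0, 0],
  ],
  claw=[0.7, 0.7, 0.7, 0.7, 0.7],
)

```text
time_s: 2.3
eef_pos: [0.4367, 0.0781, 0.1368]
tcp_rot: [0.705, 0.066, -0.703, 0.066]
ft_force: [1.8, -0.6, 0.3]
grip_width: 0.0658
```

```bash
python3 -c "
from go import *
show(); print(rel([.4703,.1849,.12],.186-np.pi/2))"
```

```text
t 2.3 p [0.4367 0.0781 0.1368] yawy -1.3846 down [ 0.002 -0.    -1.   ] F [ 1.82 -0.61  0.33] M [-0.03 -0.04  0.02] w 0.0658 q [ 0.02  0.13  1.88 -0.    1.13  1.41]
(array([ 1.68, -9.88, -5.27]), array([ 0.01, -0.09, -0.04]))
```

>>> play_rows(
  travel=[
    [1.7, -9.9, -5.3],
    [1.7, -9.9, -5.3],
    [1.7, -9.9, -5.3],
    [1.7, -9.9, -5.3],
  ],
  dr=[
    [0, 0, 0],
    [0, 0, 0],
    [0, 0, 0],
    [0, 0, 0],
  ],
  claw=[0.7, 0.7, 0.7, 0.7],
)

```text
time_s: 2.8
eef_pos: [0.4694, 0.1828, 0.1195]
tcp_rot: [-0.704, -0.066, 0.704, -0.066]
ft_force: [0.3, -1.0, -0.2]
grip_width: 0.0659
```

```bash
python3 -c "
from go import *
s=snap('scene','s3'); show(); print(rel([.4703,.1849,.026],.186-np.pi/2))
c=s['frame'][190:300,110:260]; cv2.imwrite('pics/s3c.png',cv2.resize(c[:,:,::-1],None,fx=5,fy=5,interpolation=cv2.INTER_CUBIC))"
```

```text
t 2.85 p [0.4694 0.1823 0.1197] yawy -1.3853 down [-0.    -0.001 -1.   ] F [-0.45  0.72 -0.48] M [-0.02 -0.06  0.02] w 0.0661 q [ 0.23  0.24  1.79 -0.    1.12  1.62]
(array([ 9.37, -0.25, -0.14]), array([-0.03,  0.03, -0.04]))
```

View pics/s3c.png

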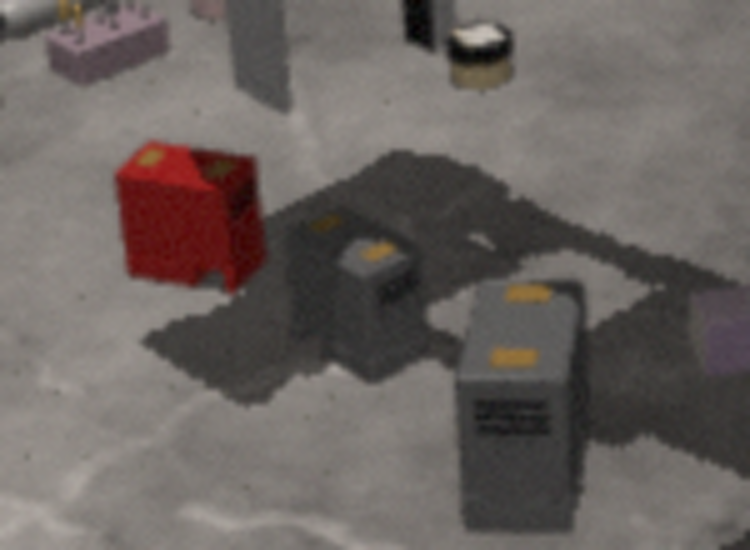

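>>> play_rows(
  travel=[
    [4.5, -0.2, -0.1],
    [8.0, -0.2, -0.1],
    [9.35, -0.2, -0.1],
    [9.35, -0.2, -0.1],
    [9.35, -0.2, -0.1],
  ],
  dr=[
    [0, 0, 0],
    [0, 0, 0],
    [0, 0, 0],
    [0, 0, 0],
    [0, 0, 0],
  ],
  claw=[0.7, 0.7, 0.7, 0.55, 0.3],
)

```text
time_s: 3.48
eef_pos: [0.4717, 0.1852, 0.0275]
tcp_rot: [0.705, 0.065, -0.703, 0.065]
ft_force: [-0.8, 0.3, 0.1]
grip_width: 0.049
```

```bash
python3 -c "
from go import *
show()"
```

```text
t 3.475 p [0.4717 0.1852 0.0275] yawy -1.3857 down [ 0.003  0.001 -1.   ] F [-0.75  0.27  0.1 ] M [ 0.01  0.03 -0.04] w 0.049 q [ 0.24  0.34  1.91 -0.    0.89  1.62]
```

>>> play_rows(
  travel=[
    [0, 0, 0],
    [0, 0, 0],
    [0, 0, 0],
    [0, 0, 0],
  ],
  dr=[
    [0, 0, 0],
    [0, 0, 0],
    [0, 0, 0],
    [0, 0, 0],
  ],
  claw=[0.1, 0.1, 0.1, 0.1],
)

```text
time_s: 3.98
eef_pos: [0.4711, 0.1855, 0.027]
tcp_rot: [0.705, 0.066, -0.703, 0.066]
ft_force: [-0.8, 0.1, 5.5]
grip_width: 0.03
```

```bash
python3 -c "
from go import *
show()"
```

```text
t 3.975 p [0.4711 0.1855 0.027 ] yawy -1.3848 down [ 0.002  0.    -1.   ] F [-0.82  0.13  5.49] M [-0.04  0.11  0.01] w 0.03 q [ 0.24  0.34  1.91 -0.    0.89  1.62]
```

>>> play_rows(
  travel=[
    [-4, 0, 0],
    [-9, 0, 0],
    [-9, 0, 0],
    [-9, 0, 0],
  ],
  dr=[
    [0, 0, 0],
    [0, 0, 0],
    [0, 0, 0],
    [0, 0, 0],
  ],
  claw=[0.1, 0.1, 0.1, 0.1],
)

```text
time_s: 4.47
eef_pos: [0.4695, 0.1851, 0.1154]
tcp_rot: [-0.704, -0.066, 0.705, -0.066]
ft_force: [0.3, -0.5, -2.3]
grip_width: 0.0293
```

```bash
python3 -c "
from go import *
s=snap('scene','s4'); show(); print(rel([.5158,-.118,.125],-.331-np.pi/2))
u,v=proj(s,[.47,.185,.11]).astype(int)
c=s['frame'][v-60:v+50,u-60:u+60].astype(float);c=np.clip((c/130)**.6*255,0,255).astype(np.uint8); cv2.imwrite('pics/s4c.png',cv2.resize(c[:,:,::-1],None,fx=5,fy=5,interpolation=cv2.INTER_CUBIC))"
```

```text
t 4.525 p [0.4691 0.185  0.1148] yawy -1.3849 down [-0.003 -0.001 -1.   ] F [-1.39  0.74 -1.17] M [0.02 0.05 0.03] w 0.0297 q [ 0.24  0.24  1.79 -0.    1.11  1.62]
(array([-1.01, 30.64,  1.01]), array([29.62,  0.17, -0.06]))
```

View pics/s4c.png

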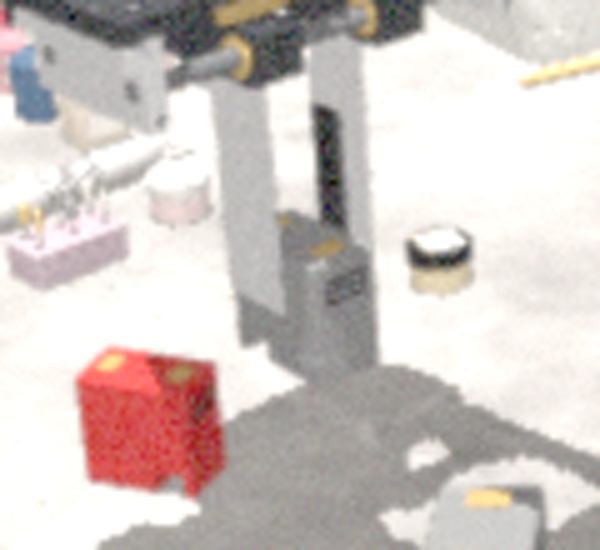

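Lifted, the pack shows its notch at crop (258,345), at the end away from the label. So its +x points away from the robot, and I'll try that way round first.

>>> play_rows(
  travel=[
    [-1.0, 6.2, 0.3],
    [-1.0, 12.4, 0.5],
    [-1.0, 18.5, 0.7],
    [-1.0, 24.6, 0.9],
    [-1.0, 30.6, 1.0],
  ],
  dr=[
    [7, 0, 0],
    [14, 0, 0],
    [21, 0, 0],
    [29.6, 0, 0],
    [29.6, 0, 0],
  ],
  claw=[0.1, 0.1, 0.1, 0.1, 0.1],
)

```text
time_s: 5.15
eef_pos: [0.516, -0.1188, 0.1243]
tcp_rot: [-0.696, 0.116, 0.699, 0.117]
ft_force: [1.8, 1.0, -2.4]
grip_width: 0.0297
```

>>> play_rows(
  travel=[
    [0, 0, 0],
    [0, 0, 0],
    [0, 0, 0],
  ],
  dr=[
    [0, 0, 0],
    [0, 0, 0],
    [0, 0, 0],
  ],
  claw=[0.1, 0.1, 0.1],
)

```text
time_s: 5.52
eef_pos: [0.5163, -0.1156, 0.1254]
tcp_rot: [-0.697, 0.116, 0.698, 0.116]
ft_force: [0.4, 0.3, -2.3]
grip_width: 0.0302
```

```bash
python3 -c "
from go import *
s=snap('top','t5'); 
show(); print(rel([.5158,-.118,.125],-.331-np.pi/2)); print(proj(s,[.5158,-.118,.13]))
c=s['frame'][140:230,230:330]; cv2.imwrite('pics/t5c.png',cv2.resize(c[:,:,::-1],None,fx=7,fy=6,interpolation=cv2.INTER_CUBIC))
s=snap('scene','s5')
c=s['frame'][90:230,210:350].astype(float);c=np.clip((c/160)**.7*255,0,255).astype(np.uint8); cv2.imwrite('pics/s5c.png',cv2.resize(c[:,:,::-1],None,fx=4,fy=4,interpolation=cv2.INTER_CUBIC))
"
```

```text
t 5.575 p [ 0.5166 -0.1156  0.1257] yawy -1.8996 down [-0.001  0.001 -1.   ] F [ 0.11 -0.14 -1.49] M [ 0.05  0.02 -0.02] w 0.0302 q [-0.35  0.27  1.73  0.    1.15  1.55]
(array([ 0.07,  0.25, -0.  ]), array([0.13, 0.08, 0.02]))
[285.34388889 189.35730625]
```

View pics/t5c.png

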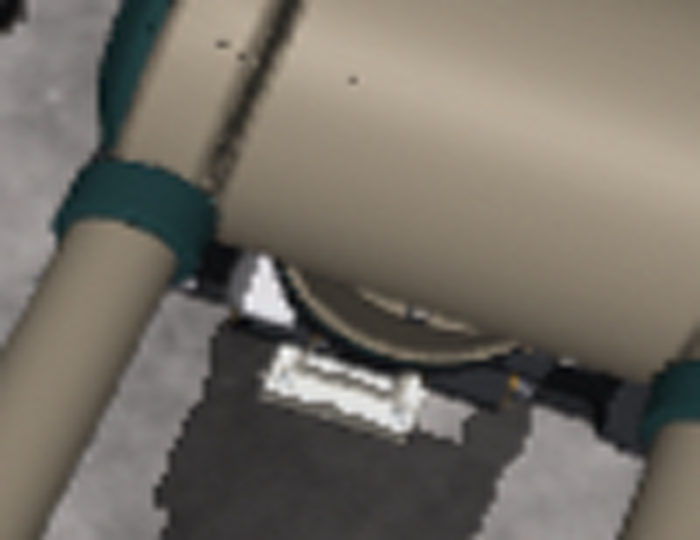

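View pics/s5c.png

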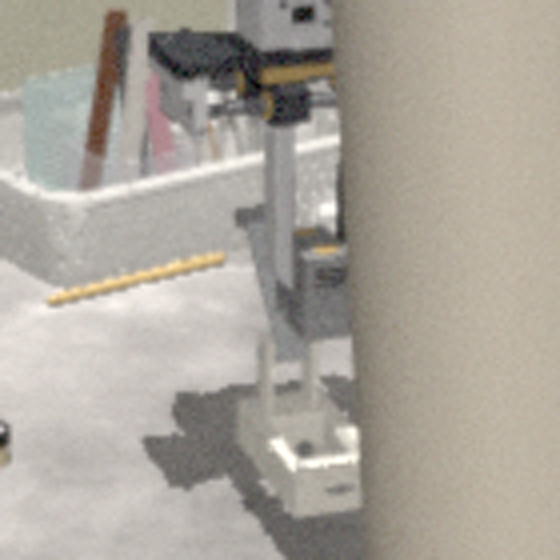

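>>> play_rows(
  travel=[
    [3, 0.25, -0.1],
    [6, 0.25, -0.1],
    [6.5, 0.25, -0.1],
    [6.5, 0.25, -0.1],
  ],
  dr=[
    [0, 0, 0],
    [0, 0, 0],
    [0, 0, 0],
    [0, 0, 0],
  ],
  claw=[0.1, 0.1, 0.1, 0.1],
)

```text
time_s: 6.12
eef_pos: [0.5176, -0.1195, 0.0616]
tcp_rot: [0.698, -0.116, -0.697, -0.116]
ft_force: [0.0, -0.7, -1.1]
grip_width: 0.0298
```

```bash
python3 -c "
from go import *
show(); print(rel([.5167,-.1183,.035],-.331-np.pi/2))
s=snap('scene','s6')
c=s['frame'][130:230,230:350].astype(float);c=np.clip((c/160)**.7*255,0,255).astype(np.uint8); cv2.imwrite('pics/s6c.png',cv2.resize(c[:,:,::-1],None,fx=6,fy=6,interpolation=cv2.INTER_CUBIC))
"
```

```text
t 6.125 p [ 0.5176 -0.1195  0.0616] yawy -1.9005 down [ 0. -0. -1.] F [ 0.03 -0.69 -1.13] M [ 0.05 -0.03  0.04] w 0.0298 q [-0.36  0.33  1.81 -0.    0.99  1.54]
(array([ 2.66, -0.08,  0.13]), array([ 0.07, -0.02, -0.  ]))
```

View pics/s6c.png

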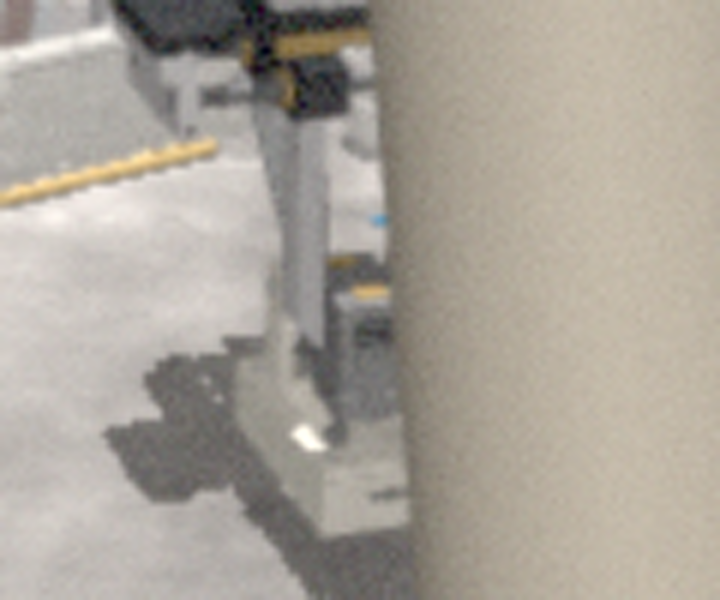

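>>> play_rows(
  travel=[
    [0.3, 0, 0.05],
    [0.6, 0, 0.05],
    [0.9, 0, 0.05],
    [1.2, 0, 0.05],
    [1.2, 0, 0.05],
  ],
  dr=[
    [0, 0, 0],
    [0, 0, 0],
    [0, 0, 0],
    [0, 0, 0],
    [0, 0, 0],
  ],
  claw=[0.1, 0.1, 0.1, 0.1, 0.1],
)

```text
time_s: 6.8
eef_pos: [0.5171, -0.1194, 0.049]
tcp_rot: [0.698, -0.116, -0.697, -0.117]
ft_force: [0.8, 2.2, -1.7]
grip_width: 0.0299
```

```bash
python3 -c "
from go import *
show(); print(rel([.5167,-.1183,.035],-.331-np.pi/2))
"
```

```text
t 6.8 p [ 0.5171 -0.1194  0.049 ] yawy -1.902 down [ 0.     0.001 -1.   ] F [ 0.78  2.23 -1.71] M [ 0.43 -0.27  0.05] w 0.0299 q [-0.36  0.35  1.83  0.    0.96  1.54]
(array([ 1.4 , -0.09,  0.08]), array([-0.01, -0.01,  0.05]))
```

>>> play_rows(
  travel=[
    [0.2, -0.08, 0.04],
    [0.5, -0.08, 0.04],
    [0.8, -0.08, 0.04],
    [0.8, -0.08, 0.04],
  ],
  dr=[
    [0, 0, 0],
    [0, 0, 0],
    [0, 0, 0],
    [0, 0, 0],
  ],
  claw=[0.1, 0.1, 0.1, 0.1],
)

```text
time_s: 7.3
eef_pos: [0.5164, -0.1189, 0.0408]
tcp_rot: [-0.697, 0.116, 0.698, 0.116]
ft_force: [-0.8, -0.4, -0.0]
grip_width: 0.0299
```

```bash
python3 -c "
from go import *
show(); print(rel([.5167,-.1183,.035],-.331-np.pi/2))
"
```

```text
t 7.3 p [ 0.5164 -0.1189  0.0408] yawy -1.9015 down [-0.001  0.    -1.   ] F [-0.83 -0.45 -0.03] M [ 0.08  0.03 -0.05] w 0.0299 q [-0.36  0.36  1.84 -0.    0.95  1.54]
(array([ 0.58, -0.07, -0.01]), array([ 0.02,  0.05, -0.01]))
```

>>> play_rows(
  travel=[
    [0.2, 0, 0],
    [0.4, 0, 0],
    [0.6, 0, 0],
    [0.6, 0, 0],
  ],
  dr=[
    [0, 0, 0],
    [0, 0, 0],
    [0, 0, 0],
    [0, 0, 0],
  ],
  claw=[0.1, 0.1, 0.1, 0.1],
)

```text
time_s: 7.8
eef_pos: [0.5168, -0.119, 0.0351]
tcp_rot: [0.698, -0.116, -0.697, -0.116]
ft_force: [0.1, -0.1, -0.6]
grip_width: 0.0301
```

```bash
python3 -c "
from go import *
show(); print(rel([.5167,-.1183,.035],-.331-np.pi/2))
"
```

```text
t 7.8 p [ 0.5168 -0.119   0.0351] yawy -1.9015 down [ 0. -0. -1.] F [ 0.09 -0.08 -0.64] M [ 0.02  0.03 -0.  ] w 0.0301 q [-0.36  0.36  1.85 -0.    0.93  1.54]
(array([ 0.01, -0.06,  0.03]), array([ 0.02, -0.01, -0.01]))
```

>>> play_rows(
  travel=[
    [0.1, 0, 0],
    [0.2, 0, 0],
    [0.2, 0, 0],
  ],
  dr=[
    [0, 0, 0],
    [0, 0, 0],
    [0, 0, 0],
  ],
  claw=[0.1, 0.1, 0.1],
)

```text
time_s: 8.18
eef_pos: [0.5169, -0.119, 0.035]
tcp_rot: [0.698, -0.116, -0.697, -0.116]
ft_force: [-2.7, 1.6, 11.5]
grip_width: 0.0295
```

```bash
python3 -c "
from go import *
show()
"
```

```text
t 8.175 p [ 0.5169 -0.119   0.035 ] yawy -1.9013 down [ 0.001 -0.001 -1.   ] F [-2.71  1.6  11.54] M [ 0.15  0.59 -0.02] w 0.0295 q [-0.36  0.36  1.85 -0.    0.93  1.54]
```

The pack meets the floor at TCP z = 0.035 m with 11.5 N, exactly 8 mm above its table height, so it is home. Releasing.

>>> play_rows(
  travel=[
    [-0.1, 0, 0],
    [-0.1, 0, 0],
    [-3, 0, 0],
    [-9, 0, 0],
    [-15, 0, 0],
  ],
  dr=[
    [0, 0, 0],
    [0, 0, 0],
    [0, 0, 0],
    [0, 0, 0],
    [0, 0, 0],
  ],
  claw=[0.6, 0.6, 0.6, 0.6, 0.6],
)

```text
time_s: 8.8
eef_pos: [0.5163, -0.1187, 0.1841]
tcp_rot: [-0.697, 0.116, 0.698, 0.117]
ft_force: [0.4, -0.2, 1.1]
grip_width: 0.0568
```

>>> play_rows(
  travel=[
    [-4, 0, 6],
    [-4, 0, 12],
    [-4, 0, 15],
    [-4, 0, 15],
  ],
  dr=[
    [0, 0, 0],
    [0, 0, 0],
    [0, 0, 0],
    [0, 0, 0],
  ],
  claw=[0.6, 0.6, 0.6, 0.6],
)

```text
time_s: 9.3
eef_pos: [0.3726, -0.0692, 0.2233]
tcp_rot: [0.698, -0.116, -0.697, -0.116]
ft_force: [0.6, 0.0, 0.7]
grip_width: 0.0566
```

```bash
python3 -c "
from go import *
show()
s=snap('top','t7'); 
c=s['frame'][120:230,230:330]; cv2.imwrite('pics/t7c.png',cv2.resize(c[:,:,::-1],None,fx=6,fy=5.4,interpolation=cv2.INTER_CUBIC))
for d in manip.recognise(s,'lever_grip')+manip.recognise(s,'pack'): print(d)
s=snap('scene','s7')
c=s['frame'][130:230,220:350].astype(float);c=np.clip((c/160)**.7*255,0,255).astype(np.uint8); cv2.imwrite('pics/s7c.png',cv2.resize(c[:,:,::-1],None,fx=6,fy=6,interpolation=cv2.INTER_CUBIC))
"
```

```text
t 9.3 p [ 0.3726 -0.0692  0.2233] yawy -1.9014 down [ 0. -0. -1.] F [0.62 0.04 0.72] M [ 0.08  0.   -0.01] w 0.0566 q [-0.37 -0.04  1.83 -0.    1.35  1.53]
{'point': [0.5117, -0.1188, 0.0566], 'score': 0.73}
{'point': [0.5914, -0.1436, 0.0997], 'score': 0.53}
{'point': [0.3588, 0.1709, 0.0708], 'score': 0.96}
{'point': [0.5621, 0.2054, 0.0526], 'score': 0.79}
{'point': [0.5138, -0.118, 0.0552], 'score': 0.69}
```

View pics/t7c.png

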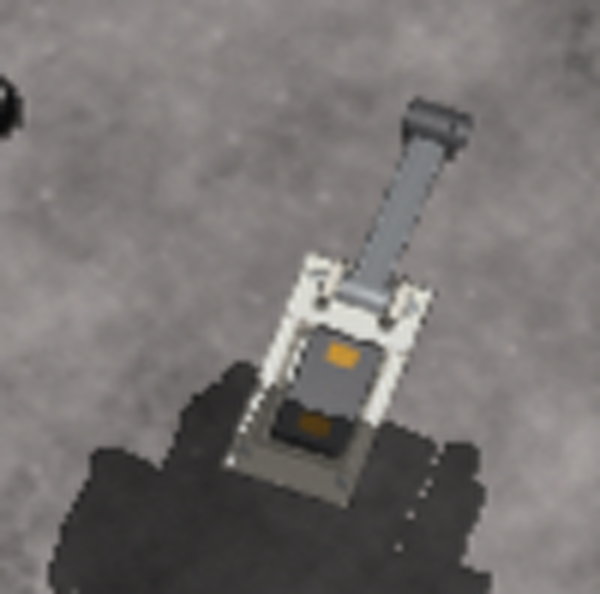

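View pics/s7c.png

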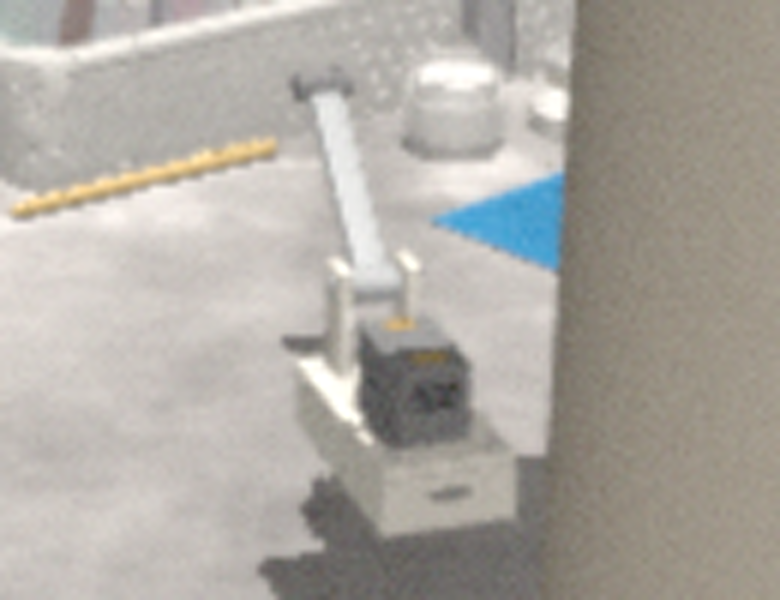

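Pack seated square in the pocket in both views. The grip is at top px (303,143) and scene px (274,144). Now I'll fit the lever angle.

```bash
python3 -c "
from go import *
from scipy.optimize import least_squares
t=snap('top','t8'); s=snap('scene','s8')
ex=np.array([np.cos(DY),np.sin(DY),0]); 
def g(a): return np.r_[DOCK,.0635]+ex*.045+.09*(-np.cos(a)*ex+np.sin(a)*np.array([0,0,1]))
for a in [2.25,2.3,2.35,2.4,2.45,2.5]: print(a,proj(t,g(a)),proj(s,g(a)),g(a))
"
```

```text
2.25 [301.44806082 145.7187661 ] [274.77026318 141.43092232] [ 0.61182405 -0.15099795  0.13352659]
2.3 [301.84906351 144.5368461 ] [274.30968005 142.11711885] [ 0.61506712 -0.15211241  0.13061347]
2.35 [302.21595863 143.44303345] [273.87115563 142.88329204] [ 0.61816845 -0.15317816  0.1275326 ]
2.4 [302.54804225 142.43959083] [273.45548432 143.72684632] [ 0.62112028 -0.15419253  0.12429169]
2.45 [302.844753   141.52840075] [273.06339389 144.64506938] [ 0.62391523 -0.155153    0.12089882]
2.5 [303.10566925 140.71097128] [272.69554677 145.63514335] [ 0.62654632 -0.15605715  0.11736249]
```

```bash
python3 -c "
from go import *
show(); print(rel([.620,-.1538,.19],-.331-np.pi/2))
"
```

```text
t 9.6 p [ 0.376  -0.0706  0.2229] yawy -1.9016 down [-0.  0. -1.] F [-0.34  0.32 -0.6 ] M [0.03 0.03 0.  ] w 0.0563 q [-0.37 -0.03  1.83 -0.    1.35  1.53]
(array([  3.28,  -0.06, -25.78]), array([ 0.01,  0.02, -0.  ]))
```

>>> play_rows(
  travel=[
    [0, 0, -6],
    [1, 0, -12],
    [2, -0.05, -18],
    [3.2, -0.05, -24],
    [3.2, -0.05, -25.8],
  ],
  dr=[
    [0, 0, 0],
    [0, 0, 0],
    [0, 0, 0],
    [0, 0, 0],
    [0, 0, 0],
  ],
  claw=[0.6, 0.6, 0.6, 0.6, 0.6],
)

```text
time_s: 10.22
eef_pos: [0.6222, -0.1549, 0.1875]
tcp_rot: [-0.696, 0.116, 0.698, 0.117]
ft_force: [-1.1, 0.1, -0.5]
grip_width: 0.0568
```

>>> play_rows(
  travel=[
    [0, 0, 0],
    [0, 0, 0],
  ],
  dr=[
    [0, 0, 0],
    [0, 0, 0],
  ],
  claw=[0.6, 0.6],
)

```text
time_s: 10.48
eef_pos: [0.6184, -0.1533, 0.1907]
tcp_rot: [-0.697, 0.116, 0.698, 0.116]
ft_force: [-0.3, 0.6, 0.1]
grip_width: 0.0563
```

```bash
python3 -c "
from go import *
show(); print(rel([.620,-.1538,.108],-.331-np.pi/2))
s=snap('scene','s9')
c=s['frame'][80:210,220:350].astype(float);c=np.clip((c/160)**.7*255,0,255).astype(np.uint8); cv2.imwrite('pics/s9c.png',cv2.resize(c[:,:,::-1],None,fx=4.5,fy=4.5,interpolation=cv2.INTER_CUBIC))
"
```

```text
t 10.475 p [ 0.6184 -0.1533  0.1907] yawy -1.9015 down [-0.001  0.    -1.   ] F [-0.27  0.57  0.07] M [ 0.05 -0.04 -0.04] w 0.0563 q [-0.35  0.38  1.39 -0.    1.38  1.55]
(array([ 8.27, -0.  , -0.18]), array([ 0.02,  0.09, -0.  ]))
```

View pics/s9c.png

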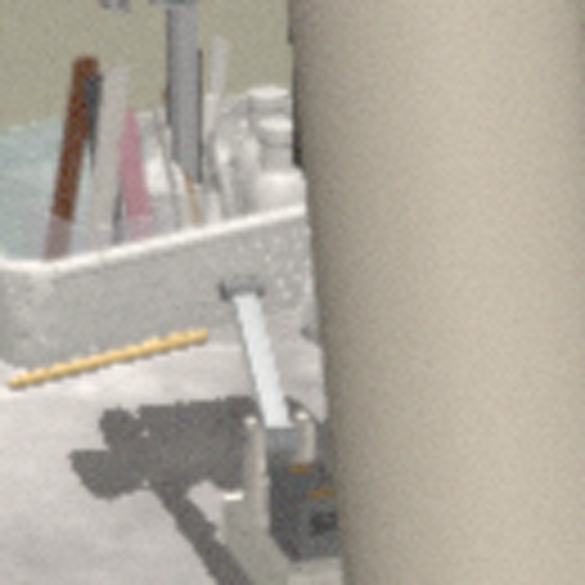

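>>> play_rows(
  travel=[
    [3, 0, -0.1],
    [6, 0, -0.1],
    [8.2, 0, -0.1],
    [8.2, 0, -0.1],
    [8.2, 0, -0.1],
  ],
  dr=[
    [0, 0, 0],
    [0, 0, 0],
    [0, 0, 0],
    [0, 0, 0],
    [0, 0, 0],
  ],
  claw=[0.6, 0.6, 0.6, 0.6, 0.4],
)

```text
time_s: 11.15
eef_pos: [0.6203, -0.1539, 0.1108]
tcp_rot: [0.698, -0.117, -0.697, -0.116]
ft_force: [-0.7, -0.3, 0.5]
grip_width: 0.0499
```

>>> play_rows(
  travel=[
    [0, 0, 0],
    [0, 0, 0],
    [0, 0, 0],
  ],
  dr=[
    [0, 0, 0],
    [0, 0, 0],
    [0, 0, 0],
  ],
  claw=[0.1, 0.1, 0.1],
)

```text
time_s: 11.52
eef_pos: [0.6208, -0.153, 0.1099]
tcp_rot: [0.698, -0.116, -0.697, -0.117]
ft_force: [1.0, 2.8, 1.8]
grip_width: 0.0235
```

```bash
python3 -c "
from go import *
show()
"
```

```text
t 11.525 p [ 0.6208 -0.153   0.1099] yawy -1.9018 down [ 0.002  0.001 -1.   ] F [0.97 2.75 1.85] M [ 0.68 -0.17  0.08] w 0.0235 q [-0.35  0.43  1.51  0.    1.2   1.55]
```

>>> play_rows(
  travel=[
    [-1.07, 0, 1.22],
    [-1.97, 0, 2.77],
    [-2.55, 0, 4.47],
    [-2.79, 0, 6.25],
    [-2.66, 0, 8.05],
  ],
  dr=[
    [0, 0, 0],
    [0, 0, 0],
    [0, 0, 0],
    [0, 0, 0],
    [0, 0, 0],
  ],
  claw=[0.1, 0.1, 0.1, 0.1, 0.1],
)

```text
time_s: 12.15
eef_pos: [0.5451, -0.1273, 0.138]
tcp_rot: [0.7, -0.116, -0.695, -0.116]
ft_force: [4.9, 1.8, 1.3]
grip_width: 0.0235
```

```bash
python3 -c "
from go import *
s=snap('scene','s10');show()
ex=np.array([np.cos(DY),np.sin(DY),0]); p=manip.get_state()['eef_pos']; print((p[:2]-DOCK)@ex[:2], (p[:2]-DOCK)@[-ex[1],ex[0]],p[2])
c=s['frame'][80:210,220:350].astype(float);c=np.clip((c/160)**.7*255,0,255).astype(np.uint8); cv2.imwrite('pics/s10c.png',cv2.resize(c[:,:,::-1],None,fx=4.5,fy=4.5,interpolation=cv2.INTER_CUBIC))
"
```

```text
t 12.2 p [ 0.5417 -0.1262  0.1375] yawy -1.9013 down [ 0.001  0.    -1.   ] F [0.7  4.29 3.96] M [ 0.59 -0.59  0.09] w 0.0232 q [-0.35  0.29  1.66  0.    1.19  1.55]
0.027182226812671934 0.0006956563387598897 0.13745150949017515
```

View pics/s10c.png

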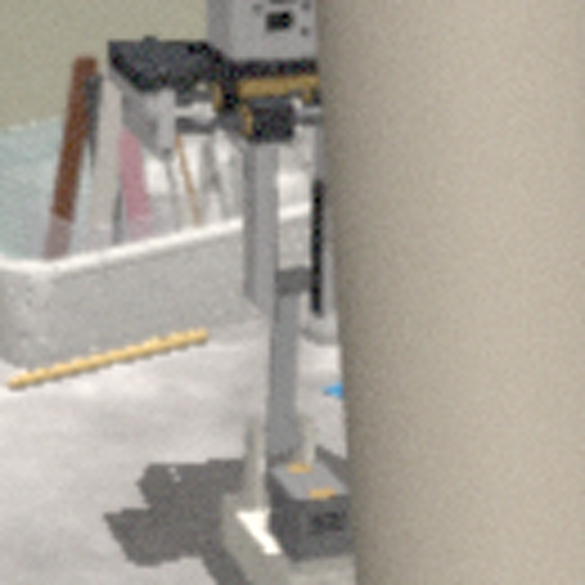

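>>> play_rows(
  travel=[
    [0.48, 0, 1.73],
    [1.3, 0, 3.33],
    [2.41, 0, 4.74],
    [3.79, 0, 5.9],
    [5.36, 0, 6.76],
  ],
  dr=[
    [0, 0, 0],
    [0, 0, 0],
    [0, 0, 0],
    [0, 0, 0],
    [0, 0, 0],
  ],
  claw=[0.1, 0.1, 0.1, 0.1, 0.1],
)

```text
time_s: 12.82
eef_pos: [0.4763, -0.104, 0.0828]
tcp_rot: [-0.696, 0.116, 0.699, 0.117]
ft_force: [-2.3, 5.6, 5.7]
grip_width: 0.023
```

```bash
python3 -c "
from go import *
show()
ex=np.array([np.cos(DY),np.sin(DY),0]); p=manip.get_state()['eef_pos']; print((p[:2]-DOCK)@ex[:2], (p[:2]-DOCK)@[-ex[1],ex[0]],p[2])
"
```

```text
t 12.825 p [ 0.4763 -0.104   0.0828] yawy -1.9015 down [-0.005  0.002 -1.   ] F [-2.26  5.6   5.71] M [0.89 0.19 0.04] w 0.023 q [-0.36  0.25  1.87  0.    1.02  1.54]
-0.04192298870806699 0.0003631547116096064 0.08282201582227397
```

>>> play_rows(
  travel=[
    [1.72, 0, 0.53],
    [2.8, 0, 0.69],
    [3.6, 0, 0.71],
    [3.6, 0, 0.71],
    [3.6, 0, 0.71],
  ],
  dr=[
    [0, 0, 0],
    [0, 0, 0],
    [0, 0, 0],
    [0, 0, 0],
    [0, 0, 0],
  ],
  claw=[0.1, 0.1, 0.1, 0.1, 0.1],
)

```text
time_s: 13.45
eef_pos: [0.4677, -0.1011, 0.0454]
tcp_rot: [-0.694, 0.116, 0.701, 0.117]
ft_force: [-4.0, 5.0, 0.1]
grip_width: 0.0233
```

```bash
python3 -c "
from go import *
show()
ex=np.array([np.cos(DY),np.sin(DY),0]); p=manip.get_state()['eef_pos']; print((p[:2]-DOCK)@ex[:2], (p[:2]-DOCK)@[-ex[1],ex[0]],p[2])
"
```

```text
t 13.45 p [ 0.4677 -0.1011  0.0454] yawy -1.9013 down [-0.01   0.004 -1.   ] F [-3.96  4.98  0.07] M [0.94 0.57 0.06] w 0.0233 q [-0.36  0.29  1.94  0.    0.93  1.54]
-0.0510039785896611 0.00034047851995557584 0.04538606668477852
```

>>> play_rows(
  travel=[
    [0, 0, 0],
    [0, 0, 0],
    [-2, 0, 0],
    [-6, 0, 0],
    [-6, 0, 0],
  ],
  dr=[
    [0, 0, 0],
    [0, 0, 0],
    [0, 0, 0],
    [0, 0, 0],
    [0, 0, 0],
  ],
  claw=[0.5, 0.5, 0.5, 0.5, 0.5],
)

```text
time_s: 14.08
eef_pos: [0.4755, -0.1048, 0.1091]
tcp_rot: [0.7, -0.117, -0.695, -0.116]
ft_force: [0.9, -0.2, -0.3]
grip_width: 0.0469
```

```bash
python3 -c "
from go import *
s=snap('scene','s12');show(); ex=np.array([np.cos(DY),np.sin(DY),0]); t=np.r_[DOCK-.045*ex[:2],.0845]; print(rel(t,-.331-np.pi/2))
for a in [0,.05,.1,.2]: print(a,proj(s,np.r_[DOCK,.0635]+ex*.045+.09*(-np.cos(a)*ex+np.sin(a)*np.array([0,0,1]))))
c=s['frame'][130:230,250:350].astype(float);c=np.clip((c/160)**.7*255,0,255).astype(np.uint8); cv2.imwrite('pics/s12c.png',cv2.resize(c[:,:,::-1],None,fx=6,fy=6,interpolation=cv2.INTER_CUBIC))
"
```

```text
t 14.125 p [ 0.4741 -0.1042  0.1075] yawy -1.9015 down [ 0.003 -0.002 -1.   ] F [ 0.38 -0.12 -1.18] M [ 0.09 -0.   -0.01] w 0.0471 q [-0.36  0.22  1.85 -0.    1.07  1.54]
(array([ 2.3 , -0.06,  0.12]), array([ 0.02, -0.2 , -0.05]))
0 [295.45255041 192.19100203]
0.05 [295.48876656 190.33826957]
0.1 [295.48901367 188.44361928]
0.2 [295.38111275 184.55118013]
```

View pics/s12c.png

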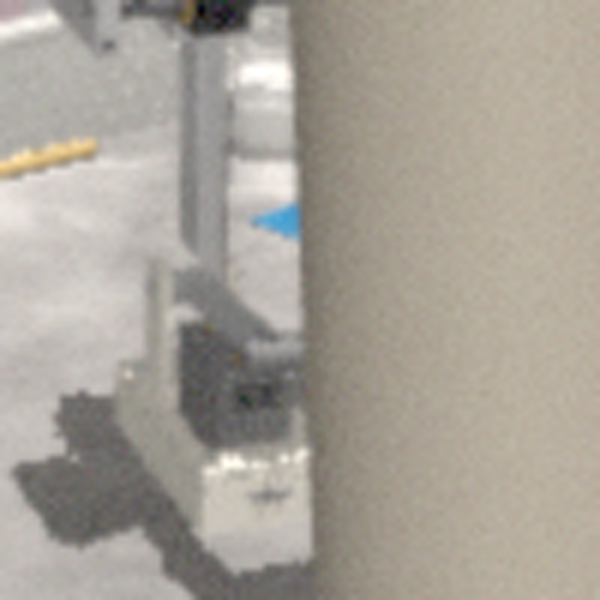

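>>> play_rows(
  travel=[
    [0.5, -0.05, 0.1],
    [0.5, -0.05, 0.1],
    [0.5, -0.05, 0.1],
    [1.5, -0.05, 0.1],
    [2.5, -0.05, 0.1],
  ],
  dr=[
    [0, 0, 0],
    [0, 0, 0],
    [0, 0, 0],
    [0, 0, 0],
    [0, 0, 0],
  ],
  claw=[0, 0, 0, 0, 0],
)

```text
time_s: 14.75
eef_pos: [0.4722, -0.1026, 0.0803]
tcp_rot: [-0.697, 0.116, 0.698, 0.116]
ft_force: [-0.5, -0.0, 0.7]
grip_width: 0.0016
```

```bash
python3 -c "
from go import *
show(); ex=np.array([np.cos(DY),np.sin(DY),0]); t=np.r_[DOCK-.045*ex[:2],.0705]; print(rel(t,-.331-np.pi/2))
"
```

```text
t 14.75 p [ 0.4722 -0.1026  0.0803] yawy -1.9015 down [-0.  0. -1.] F [-0.46 -0.02  0.67] M [ 0.05  0.04 -0.04] w 0.0016 q [-0.36  0.25  1.89 -0.    1.01  1.54]
(array([ 0.98,  0.04, -0.12]), array([ 0.02,  0.03, -0.  ]))
```

>>> play_rows(
  travel=[
    [0.4, 0, -0.1],
    [0.8, 0, -0.1],
    [1.1, 0, -0.1],
    [1.3, 0, -0.1],
    [1.3, 0, -0.1],
  ],
  dr=[
    [0, 0, 0],
    [0, 0, 0],
    [0, 0, 0],
    [0, 0, 0],
    [0, 0, 0],
  ],
  claw=[0, 0, 0, 0, 0],
)

```text
time_s: 15.38
eef_pos: [0.4733, -0.1029, 0.0698]
tcp_rot: [0.698, -0.116, -0.697, -0.116]
ft_force: [-3.4, 1.1, 12.4]
grip_width: 0.0006
```

```bash
python3 -c "
from go import *
show()
"
```

```text
t 15.375 p [ 0.4733 -0.1029  0.0698] yawy -1.9014 down [ 0. -0. -1.] F [-3.38  1.06 12.42] M [ 0.33  0.83 -0.02] w 0.0006 q [-0.36  0.26  1.9  -0.    0.98  1.54]
```

Firm stop at z = 0.0698 m with 12.4 N (70.5 mm expected for a shut lever). Backing off straight up and away to inspect.

>>> play_rows(
  travel=[
    [-2, 0, 0],
    [-8, 0, 0],
    [-14, 0, 0],
    [-14, 0, 6],
    [-14, 0, 12],
  ],
  dr=[
    [0, 0, 0],
    [0, 0, 0],
    [0, 0, 0],
    [0, 0, 0],
    [0, 0, 0],
  ],
  claw=[0, 0, 0, 0, 0],
)

```text
time_s: 16.0
eef_pos: [0.3597, -0.064, 0.209]
tcp_rot: [0.698, -0.117, -0.696, -0.116]
ft_force: [-0.6, -0.8, 0.6]
grip_width: 0.0007
```

>>> play_rows(
  travel=[
    [0, -6, 0],
    [0, -12, 0],
    [0, -16, 0],
    [0, -16, 0],
    [0, -16, 0],
  ],
  dr=[
    [0, 0, 0],
    [0, 0, 0],
    [0, 0, 0],
    [0, 0, 0],
    [0, 0, 0],
  ],
  claw=[0, 0, 0, 0, 0],
)

```text
time_s: 16.62
eef_pos: [0.4116, 0.087, 0.2081]
tcp_rot: [-0.697, 0.116, 0.698, 0.116]
ft_force: [1.6, 0.2, 0.0]
grip_width: 0.0007
```

```bash
python3 -c "
from go import *
t=snap('top','t14');s=snap('scene','s14');show(); ex=np.array([np.cos(DY),np.sin(DY),0])
for a in [0,.06,.12]:
  g=np.r_[DOCK,.0635]+ex*.045+.09*(-np.cos(a)*ex+np.sin(a)*np.array([0,0,1])); print(a,proj(s,g),proj(t,g))
c=s['frame'][130:230,250:350].astype(float);c=np.clip((c/160)**.7*255,0,255).astype(np.uint8); cv2.imwrite('pics/s14c.png',cv2.resize(c[:,:,::-1],None,fx=6,fy=6,interpolation=cv2.INTER_CUBIC))
c=t['frame'][110:290,110:350]; cv2.imwrite('pics/t14c.png',cv2.resize(c[:,:,::-1],None,fx=3.3,fy=3.3,interpolation=cv2.INTER_CUBIC))
"
```

```text
t 16.725 p [0.4116 0.0864 0.2081] yawy -1.9028 down [-0.    -0.001 -1.   ] F [ 0.36  0.36 -0.25] M [0.04 0.01 0.01] w 0.0003 q [ 0.04  0.04  1.8  -0.    1.31  1.94]
0 [295.45255041 192.19100203] [277.12347743 209.72395954]
0.06 [295.49170031 189.96251611] [277.22770011 209.58912796]
0.12 [295.47900222 187.67527274] [277.38124124 209.32166812]
```

View pics/s14c.png

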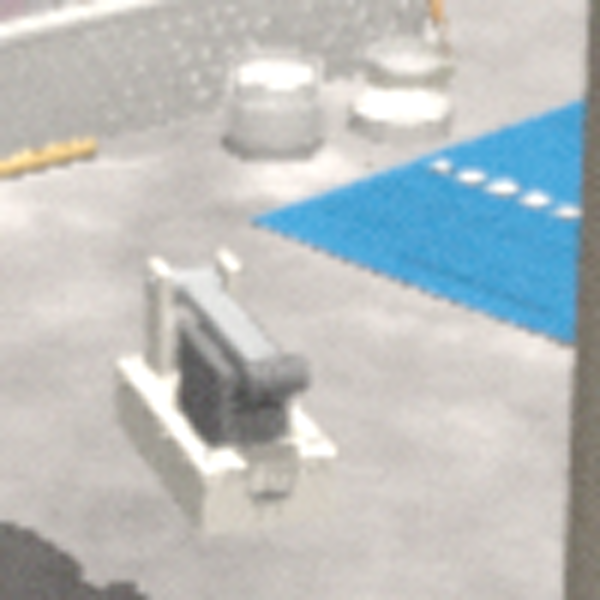

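View pics/t14c.png

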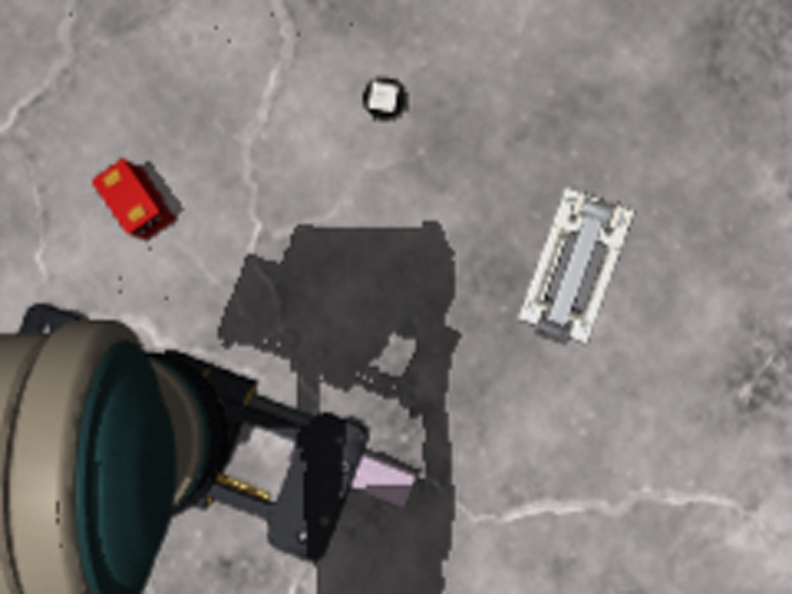

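The lever lies flat over the pack. Its grip is at scene px (296,192), against (295.5,192.2) predicted for a = 0; a = 0.06 would sit at row 190. In the top view the jar and red pack are where they were, the visible end of the buffer block is too, and the gripper is clear. Handing in.

```bash
python3 -c "
from go import *
print(manip.close_job()); show()"
```

```text
the job is handed in; nothing more can be done
None
the job is handed in; nothing more can be done
```

The small grey pack is fully home in the dock, the lever is shut over it, and the job is handed in at about 17 s of the 72 s allowed.

- **Pack:** I gripped it across its 30 mm width. Once lifted, its channel showed at the end away from its label, and that way round went in on the first try. It met the pocket floor 8 mm above the table height I gripped it at, with 11.5 N, and both cameras showed it square in the pocket while the lever was still open.
- **Lever:** I pinched the grip and swung it over. After I let go it stood at about 0.1 rad, so I pressed it down with the closed fingers to a firm stop (12.4 N, tip at 69.8 mm against 70.5 mm expected). After I backed away, the grip matched the prediction for fully shut to within a pixel; 0.06 rad would have shown about 2 pixels off.
- **Bystanders:** In the last top picture the jar, the red pack and the visible end of the buffer block were where they started. The clip and the larger grey pack were not in that view or hidden by the arm, but the arm did not go down near them. The arm ended well clear of everything.

During the swing the pads slid a few millimetres on the lever grip, which is probably why it stopped short. I did not compare the pack's position with a fresh picture after shutting the lever, beyond it looking flat and square.

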